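Stack two offcuts to dry with laths between them

TASK

Stack the two pine offcuts on the drying stand so that air can get round them: first lay the long thin board flat across the stand's two bearers, then one of the two plain square laths across the board straight above each bearer, and last the short thick block flat on the two laths, lengthwise over the board. Keep the pile centred and square on the stand, and leave the bench dog, the pliers and the pencil where they lie.

Things in the scene. Friction and masses are not known exactly. Their poses are not given: they have to be found in the camera images.
- drying_stand: low drying stand, fixed: dark wooden plate 130 (x) x 124 (y) mm, top 12 mm above the bench, carrying two pine bearers, each 110 mm along x, 20 wide, 20 tall, centred at y = +40 and -40 mm; their tops are 32 mm above the bench. Origin: centre of the underside, at bench height; z up. Board and block go along its y, middles over its middle; the laths along its x.
- board_center (a point): long thin pine offcut, 45 (x) x 190 (y) x 21 (z) mm, roughly 0.1 kg, lying flat on the bench at the start. The point is its centre, 10.5 mm above its underside; y runs along the length, z up.
- block_center (a point): short thick pine offcut (block), 48 (x) x 110 (y) x 36 (z) mm, roughly 0.1 kg, lying flat on the bench at the start. The point is its centre, 18 mm above its underside; y runs along the length, z up.
- lath_1_center (a point): one of two equal square pine laths, 20 x 90 x 20 mm, 30 g, lying flat on the bench at the start. The point is its centre, 10 mm above what it lies on; y runs along the 90 mm length, z up. It has no head or step (unlike the bench dog). The two laths are interchangeable.
- lath_2_center (a point): one of two equal square pine laths, 20 x 90 x 20 mm, 30 g, lying flat on the bench at the start. The point is its centre, 10 mm above what it lies on; y runs along the 90 mm length, z up. It has no head or step (unlike the bench dog). The two laths are interchangeable.
- drill_stand: grey drill stand, fixed, 0.5 m tall, an obstacle at the back of the bench: its collar overhangs the bench about 0.2 m up and comes to about 0.61 m from the robot's base axis, straight ahead of the robot; pass on the robot's side of it. Origin at the foot of its base plate, at bench height.
- bench_dog: bystander: wooden bench dog, a bar 20 mm wide and 145 mm long with a wider head (26 x 26 x 25 mm) at its -y end, lying on the bench; not a lath. Origin under its middle, y along its length.
- pliers: bystander: pliers with red handles, 56 x 178 x 14 mm, lying flat. Origin under the middle, y along the length.
- pencil: bystander: red pencil, 13 x 174 x 8 mm, lying flat. Origin under its middle, y along its length.
Things that resemble listed ones, but are neither listed nor needed, are in the scene too. What is shaped like the part that bears lath_1_center but black or green is not meant.

How it is judged:
By the outcome, as a careful person would: the job done as asked, in the order asked, and still so for the second after the job is handed in, with the robot touching nothing.
It also fails if it takes over 104 s, if anything falls off the work surface, if the arm or the gripper's body presses on something with over 40 N, if the wrist force passes 120 N, or if a joint passes its speed limit or range.

ROBOT

A 6-joint arm with a two-finger parallel gripper is mounted at the origin on a cart in front of the work surface, level with it; the furniture and walls round the work are solid. World frame = base frame: x ahead of the robot, y to its left, z up, the work surface at z = 0. Lengths are in m, angles in rad, forces in N, time in s.
With the tool pointing down it reaches from about 0.35 to 0.85 m from the base axis. Payload 8.1 kg.
Tool frame: the origin (TCP) lies on the centre line of the jaws, within the pads' length; the fingertips stand 14 mm ahead of it and the grasp point (between the pads) lies 5 mm behind it; z points along the fingers, y is the line along which they close (so a half turn about z gives the same grasp; the last joint's range is limited). The gripper opens to 85 mm and grips with 20 to 120 N. Pads are 22 mm wide; open, the fingers measure 114 mm over their backs; the gripper's body (76 mm by 85 mm) begins 54 mm behind the grasp point. The pads swing forward as they close: fully open they stand 13 mm farther back than shut.
Start: joints at [1.174, 0.13, 1.488, -0, 1.523, -0.085], TCP at [0.184, 0.571, 0.245] pointing down, gripper open.
Joint ranges: [-2.96, 2.96], [-0.89, 2.26], [0.02, 2.5], [-1.34, 4.48], [0, 2.73], [-2.66, 2.66]. Speed limits (rad/s): [2.39, 2.39, 2.79, 3.14, 3.14, 3.14].

INTERFACE

Orientations are given as a rotation vector (axis times angle).
In Python, from rig import readout, imaging, workorder gives the robot as it stands.
- The arm moves only by the shell command python3 -m jog 'ROWS'. ROWS is JSON, a list of rows, each a list of 7 numbers: the shift along the tool's x, y, z in cm, then the turn, a rotation vector about the tool's x, y, z in degrees, then the opening, from 0 (shut) to 1 (fully open). A call has 1 to 12 rows; each row is the pose to reach, as a shift and turn from the pose commanded when the call began, along the tool's axes at that moment; what a row does not reach only later rows make up. A row lasts 1/12 s, in which the tool goes at most 41.7 mm and 7.16 degrees, less where a joint would pass 70% of its speed; a pose out of reach is approached as far as the arm can. A call with a gripper value outside its range is refused whole. The fingers move at their own pace and stop on an object; the grip force is fixed at half the most. Time passes only in rows, so rows that repeat a pose let the fingers close. It gives the time, the measured TCP pose, the force, the opening and the grip force at its end, in the units of the state.
- readout.get_obs(): the state, without advancing time (a new reading comes with each control period).
- imaging.grab_frame(name): name is "side" or "top"; returns (picture, depth): 420x560x3 uint8, red, green, blue; 420x560 float32, m along the optical axis (not along the pixel's ray), 0 where there is no reading.
- imaging.camera_params(name): a dict with "intrinsics" (3x3 intrinsics, pixels), "cam_to_world" (4x4, takes a point from camera to world coordinates). Camera axes: x right, y down, z forward; pixel columns grow to the right and rows downward; lengths in m; the calibration is good to about 2 mm. A picture is of the moment at which its call begins. camera_params takes no time and is no camera call.
- workorder.job_done(): hands the job in; it is judged then, once.
The state is a dict: "time": time; "joints": joint angles; "dq": joint speeds; "joint_torque": joint torques, N m; "tcp_pos": TCP position; "eef_rot": TCP orientation; "wrist_force": force on the tool from outside, world axes, zero at the start; "torque": the same for the moment, N m; "width": opening from 0.0 (shut) to 1.0 (fully open); "grasp_force": force on a finger pad.
Only numpy, scipy, OpenCV 4.12 (cv2) and the standard library are available. Lean on these libraries where they do the work, as an engineer would, in place of code of your own. Each camera call takes 0.05 s, during which the arm holds its last target. There are 200 camera calls.

## Working session

There is one attempt and no reset: what is moved stays moved. The work goes in short steps, Python scripts to look and compute and a shell command to move; the robot and the scene stay as the last step left them, time stands still between calls to the robot, and variables do not carry over. Pictures are saved under pics/ and viewed, at most 14 in all, crops included, and the job is handed in when it is done.

```bash
ls; mkdir -p pics
python3 - <<'E'
from rig import readout, imaging
import cv2,numpy as np
o=readout.get_obs();print({k:np.round(v,3) for k,v in o.items()})
for n in("top","side"):
    p,d=imaging.grab_frame(n);cv2.imwrite(f"pics/{n}0.png",p[...,::-1]);np.save(f"pics/{n}0.npy",d)
    c=imaging.camera_params(n);print(np.round(c["intrinsics"],1),np.round(c["cam_to_world"],3))
E
```

```text
pics
{'time': np.float64(0.0), 'joints': array([ 1.174,  0.131,  1.489, -0.   ,  1.523, -0.085]), 'dq': array([ 0.001,  0.004, -0.003, -0.002, -0.001, -0.001]), 'joint_torque': array([-3.0000e-03, -5.6940e+01, -5.0055e+01, -1.0000e-03,  1.5000e-02,
        0.0000e+00]), 'tcp_pos': array([0.184, 0.571, 0.244]), 'eef_rot': array([-4.880e-01, -3.103e+00,  3.000e-03]), 'wrist_force': array([-0.751,  0.861, -0.389]), 'torque': array([ 0.011, -0.023,  0.025]), 'grasp_force': np.float64(0.0), 'width': np.float64(0.996)}
[[472.6   0.  274.6]
 [  0.  472.6 204.7]
 [  0.    0.    1. ]] [[-0.005 -0.998  0.062  0.511]
 [-1.     0.005 -0.01  -0.061]
 [ 0.01  -0.062 -0.998  1.071]
 [ 0.     0.     0.     1.   ]]
[[421.4   0.  285. ]
 [  0.  421.4 208.4]
 [  0.    0.    1. ]] [[ 0.889 -0.313  0.334  0.256]
 [-0.457 -0.574  0.68  -0.737]
 [-0.021 -0.757 -0.653  0.709]
 [ 0.     0.     0.     1.   ]]
```

View pics/top0.png

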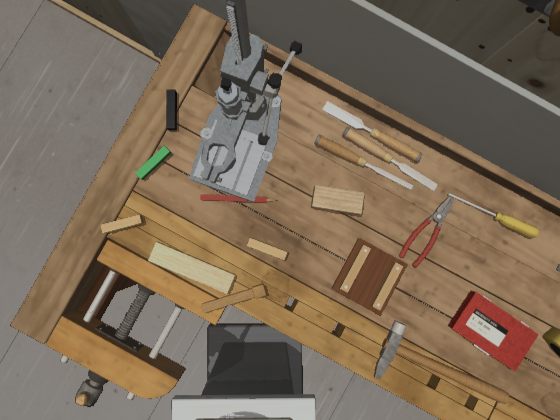

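View pics/side0.png

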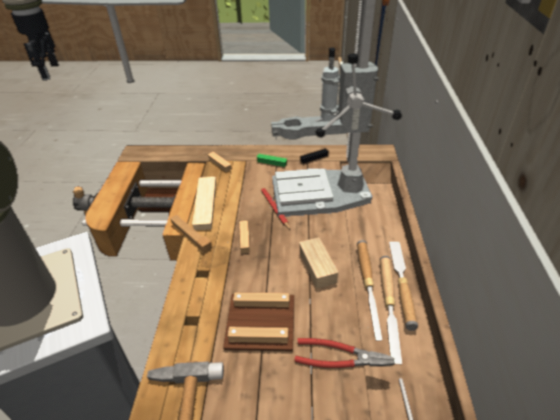

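Top view candidates: lath-like pieces are at (121,224) and (267,249). The black one (171,110) and the green one (153,162) are excluded by colour, and the bar with a head at (234,298) is the bench dog. The board is at (191,268), the block at (338,201) and the stand at (370,277). Next I'll measure them and confirm in an enlarged crop.

```bash
cat > h.py <<'E'
import cv2,numpy as np
from rig import readout,imaging
def cloud(n,d):
    c=imaging.camera_params(n);K=c["intrinsics"];T=np.array(c["cam_to_world"])
    v,u=np.mgrid[:d.shape[0],:d.shape[1]]
    P=np.stack([(u-K[0,2])*d/K[0,0],(v-K[1,2])*d/K[1,1],d],-1)
    return P@T[:3,:3].T+T[:3,3]
def comp(W,seed,zlo,zhi,mask=None,r=70):
    m=((W[...,2]>zlo)&(W[...,2]<zhi))
    if mask is not None:m&=mask
    m=m.astype(np.uint8)
    v,u=np.mgrid[:m.shape[0],:m.shape[1]];m[(abs(u-seed[0])>r)|(abs(v-seed[1])>r)]=0
    _,L=cv2.connectedComponents(m,connectivity=4)
    k=L[seed[1],seed[0]]
    if k==0:return None
    s=L==k;P=W[s];(c,sz,a)=cv2.minAreaRect((P[:,:2]*1000).astype(np.float32))
    # yaw of long axis in degrees (world)
    yaw=a if sz[0]>sz[1] else a+90
    return np.round([*c,*sorted(sz),(yaw+90)%180-90,np.median(P[:,2])*1000,s.sum()],1)
E
python3 - <<'E'
from h import *
p=cv2.imread("pics/top0.png");d=np.load("pics/top0.npy");W=cloud("top",d)
for n,s,lo,hi in [("board",(191,268),.012,.03),("block",(338,201),.02,.05),("lathA",(121,224),.010,.03),("lathB",(267,249),.01,.03),("dog",(234,298),.008,.04),("bearL",(355,268),.024,.045),("bearR",(387,286),.024,.045),("plate",(371,277),.005,.045),("pencil",(230,199),.004,.02)]:
    print(n,comp(W,s,lo,hi), np.round(W[s[1],s[0]]*1000))
print("bench",np.round(W[230,300]*1000),np.round(W[265,130]*1000),np.round(W[290,290]*1000))
cv2.imwrite("pics/crop1.png",cv2.resize(p[130:330,90:310],None,fx=3,fy=3,interpolation=cv2.INTER_CUBIC))
E
```

```text
board [ 439.4  113.7   45.8  190.3   67.1   21.5 1801. ] [438. 114.  18.]
block [ 587.7 -210.3   48.1  110.1   80.8   36.5 1119. ] [ 583. -210.   38.]
lathA [537.1 269.9  20.3  90.7 -75.1  20.5 391. ] [536. 269.  20.]
lathB [479.7 -53.1  20.1  89.5  68.8  20.5 369. ] [479. -54.  21.]
dog [371.6  21.3  26.  144.9 -74.7  19.1 658. ] [371.  19.  17.]
bearL [ 436.5 -246.7   21.1  109.9  -29.    32.3  488. ] [ 436. -247.   31.]
bearR [ 397.7 -316.3   21.8  109.7  -29.3   32.6  498. ] [ 397. -315.   34.]
plate [ 416.8 -281.9  125.7  130.2  -28.9   13.9 3265. ] [ 415. -285.   14.]
pencil [595.   38.7  15.  115.7  87.    9.2 278. ] [590.  28.  12.]
bench [ 520. -129.    1.] [444. 254.  -0.] [ 386. -105.    0.]
```

View pics/crop1.png

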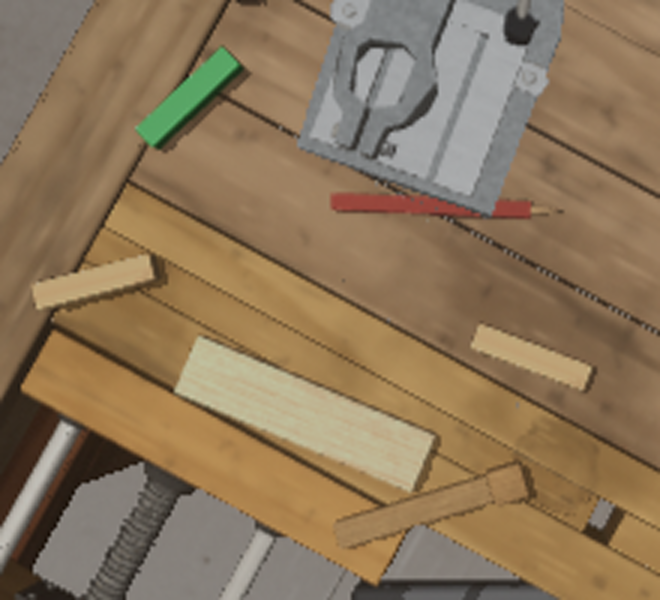

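The crop shows two plain square laths, at (121,224) and (267,249) in the full picture. Neither has a head, and both measure 20×90×20 mm. The headed bar is the bench dog, and every measured size and height fits the description. Stand: centre (417,-281.5) mm, x axis at -29.1°.

```bash
cat > go.py <<'E'
import sys,numpy as np
from scipy.spatial.transform import Rotation as R
from rig import readout
def go(x,y,z,ydir):  # mm, deg direction of tool y in world
    o=readout.get_obs();R0=R.from_rotvec(o["eef_rot"]);a=np.radians(ydir)
    yy=np.array([np.cos(a),np.sin(a),0]);zz=np.array([0,0,-1.]);xx=np.cross(yy,zz)
    Rt=R.from_matrix(np.c_[xx,yy,zz])
    print("t%.2f shift cm"%o["time"],np.round(R0.inv().apply(np.array([x,y,z])/1000-o["tcp_pos"])*100,2),"turn",np.round((R0.inv()*Rt).as_rotvec(degrees=True),2),"w%.3f"%o["width"])
if __name__=="__main__":go(*map(float,sys.argv[1:]))
E
python3 - <<'E'
from h import *
d=np.load("pics/top0.npy");W=cloud("top",d)
def hh(x,y,r=12):
    m=(np.hypot(W[...,0]*1000-x,W[...,1]*1000-y)<r)&(d>0);return np.round(np.percentile(W[m][:,2]*1000,[5,50,98]))
for c,a in [((439,114),-22.9),((588,-210),-9.2),((537,270),14.9),((480,-53),-21.2)]:
    u=np.array([np.cos(np.radians(a)),np.sin(np.radians(a))])
    print([hh(*(np.array(c)+s*u)) for s in(-50,-35,35,50)])
E
python3 go.py 439.4 113.7 120 -22.9
```

```text
[array([-6., -4.,  0.]), array([-22.,  -3.,   4.]), array([-4.,  0.,  4.]), array([-4.,  1.,  4.])]
[array([-3.,  0.,  4.]), array([-3.,  1., 22.]), array([-2.,  1.,  5.]), array([-3.,  0.,  5.])]
[array([-5.,  0.,  4.]), array([-3.,  1.,  5.]), array([-6., -1.,  3.]), array([-6., -1.,  3.])]
[array([-2.,  0.,  6.]), array([-6.,  0.,  5.]), array([-3.,  1.,  5.]), array([-3.,  1.,  5.])]
t0.10 shift cm [-38.34 -35.63  12.49] turn [-8.000e-02  7.000e-02  9.503e+01] w1.000
```

```bash
python3 -m jog '[[-38.3,-35.6,12.5,0,0,95,1],[-38.3,-35.6,12.5,0,0,95,1],[-38.3,-35.6,12.5,0,0,95,1],[-38.3,-35.6,12.5,0,0,95,1],[-38.3,-35.6,12.5,0,0,95,1],[-38.3,-35.6,12.5,0,0,95,1],[-38.3,-35.6,12.5,0,0,95,1],[-38.3,-35.6,12.5,0,0,95,1],[-38.3,-35.6,12.5,0,0,95,1],[-38.3,-35.6,12.5,0,0,95,1],[-38.3,-35.6,12.5,0,0,95,1],[-38.3,-35.6,12.5,0,0,95,1]]'; python3 go.py 439.4 113.7 120 -22.9
```

```text
time: 1.1
tcp_pos: [0.4218, 0.1448, 0.1285]
eef_rot: [2.478, 1.931, 0.0]
wrist_force: [1.3, 0.2, 0.6]
width: 0.997
grasp_force: 0.0
t1.10 shift cm [-2.58  2.47  0.85] turn [ 0.01 -0.01  8.74] w0.997
```

```bash
python3 -m jog '[[0,0,0,0,0,0,1],[0,0,0,0,0,0,1]]' >/dev/null; python3 go.py 439.4 113.7 100 -22.9
```

```text
t1.27 shift cm [-2.54  2.48  2.8 ] turn [-0.1   0.06  8.81] w1.000
```

```bash
python3 -m jog '[[-2.55,2.5,3,0,0,8.8,1],[-2.55,2.5,3,0,0,8.8,1],[-2.55,2.5,6,0,0,8.8,1],[-2.55,2.5,8.5,0,0,8.8,1],[-2.55,2.5,10,0,0,8.8,1],[-2.55,2.5,11.1,0,0,8.8,1],[-2.55,2.5,11.1,0,0,8.8,1]]'; python3 go.py 439.4 113.7 17 -22.9
```

```text
time: 1.85
tcp_pos: [0.4373, 0.1167, 0.0158]
eef_rot: [-2.61, -1.745, 0.006]
wrist_force: [0.5, 0.5, -0.5]
width: 0.998
grasp_force: 0.0
t1.85 shift cm [-0.19  0.3  -0.12] turn [-0.22  0.12  0.41] w0.998
```

```bash
python3 -m jog '[[0,0,0,0,0,0,0],[0,0,0,0,0,0,0],[0,0,0,0,0,0,0],[0,0,0,0,0,0,0],[0,0,0,0,0,0,0],[0,0,0,0,0,0,0],[0,0,0,0,0,0,0],[0,0,0,0,0,0,0],[0,0,0,0,0,0,0],[0,0,0,0,0,0,0]]'; python3 go.py 439.4 113.7 17 -22.9
```

```text
time: 2.68
tcp_pos: [0.4412, 0.1163, 0.0198]
eef_rot: [2.613, 1.742, 0.005]
wrist_force: [-1.5, 0.6, 7.1]
width: 0.507
grasp_force: 61.8
t2.68 shift cm [-0.31 -0.07  0.28] turn [ 0.15 -0.1   0.29] w0.507
```

```bash
python3 -m jog '[[0,0,-3,0,0,0,0],[0,0,-6,0,0,0,0],[0,0,-10,0,0,0,0],[0,0,-12,0,0,0,0],[0,0,-12,0,0,0,0]]'; python3 go.py 418.6 -278.9 120 -29.1
```

```text
time: 3.1
tcp_pos: [0.4436, 0.1165, 0.1447]
eef_rot: [2.61, 1.74, 0.015]
wrist_force: [1.1, 0.1, -0.4]
width: 0.51
grasp_force: 61.5
t3.10 shift cm [-37.48  12.87   2.39] turn [ 0.51 -0.35  6.49] w0.510
```

```bash
python3 -m jog '[[-3,1,0,0.5,-0.35,1,0],[-7,2.4,0,0.5,-0.35,2,0],[-11,3.8,0,0.5,-0.35,3,0],[-15,5.1,0,0.5,-0.35,4,0],[-19,6.5,0.5,0.5,-0.35,5,0],[-23,7.9,1,0.5,-0.35,6,0],[-27,9.3,1.5,0.5,-0.35,6.5,0],[-31,10.6,2.4,0.5,-0.35,6.5,0],[-34.5,11.8,2.4,0.5,-0.35,6.5,0],[-36.5,12.5,2.4,0.5,-0.35,6.5,0],[-37.5,12.9,2.4,0.5,-0.35,6.5,0],[-37.5,12.9,2.4,0.5,-0.35,6.5,0]]'
python3 - <<'E'
from h import *
from go import go
go(418.6,-278.9,80,-29.1)
p,d=imaging.grab_frame("top");cv2.imwrite("pics/t1.png",p[...,::-1]);W=cloud("top",d)
q,_=imaging.grab_frame("side");cv2.imwrite("pics/both1.png",cv2.resize(np.hstack([p[150:400,250:500],q[180:430,150:400]])[...,::-1],None,fx=1.5,fy=1.5))
m=(W[...,2]>.07)&(W[...,2]<.15)&(W[...,1]<-.1)
print(np.round(np.median(W[m],0)*1000), m.sum())
E
```

```text
time: 4.1
tcp_pos: [0.4141, -0.2817, 0.1137]
eef_rot: [-2.707, -1.586, 0.016]
wrist_force: [-0.3, -0.1, 0.5]
width: 0.51
grasp_force: 61.5
t4.10 shift cm [0.49 0.29 3.37] turn [-0.49  0.39 -0.18] w0.510Traceback (most recent call last):
  File "<stdin>", line 5, in <module>
    return _nx.concatenate(arrs, 1, dtype=dtype, casting=casting)
           ~~~~~~~~~~~~~~~^^^^^^^^^^^^^^^^^^^^^^^^^^^^^^^^^^^^^^^
ValueError: all the input array dimensions except for the concatenation axis must match exactly, but along dimension 0, the array at index 0 has size 250 and the array at index 1 has size 240
```

```bash
python3 -m jog '[[0,0,2,0,0,0,0],[0,0,2,0,0,0,0],[0,0,2,0,0,0,0]]'|head -2
cat > look.py <<'E'
import sys
from h import *
p,d=imaging.grab_frame("top");q,e=imaging.grab_frame("side")
np.save("pics/last.npy",d)
cv2.imwrite("pics/%s.png"%sys.argv[1],cv2.resize(np.hstack([p[170:400,250:510],q[190:420,150:410]])[...,::-1],None,fx=1.5,fy=1.5,interpolation=cv2.INTER_CUBIC))
E
python3 look.py b1; python3 go.py 418.6 -278.9 55 -29.1
```

```text
time: 4.45
tcp_pos: [0.4137, -0.2775, 0.093]
t4.55 shift cm [0.21 0.37 3.95] turn [-0.48  0.37  0.08] w0.506
```

View pics/b1.png

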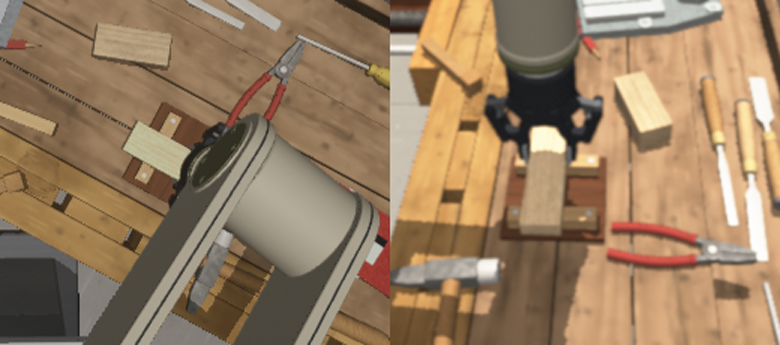

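The board is held across the stand between the bearers, at about (545,180) in the side half of the picture. I'll measure its offset from both clouds.

```bash
cat > meas.py <<'E'
import sys
from h import *
S=np.array([417.1,-281.5]);A=np.radians(-29.1);RS=np.array([[np.cos(A),np.sin(A)],[-np.sin(A),np.cos(A)]])
def ss(n,zlo,zhi,sat=True):   # stand-frame points
    p,d=imaging.grab_frame(n);W=cloud(n,d)*1000
    Q=np.concatenate([(W[...,:2]-S)@RS.T,W[...,2:]],-1)
    h=cv2.cvtColor(p,cv2.COLOR_RGB2HSV)
    m=(d>0)&(Q[...,2]>zlo)&(Q[...,2]<zhi)&(abs(Q[...,0])<75)&(abs(Q[...,1])<125)
    if sat:m&=(h[...,1]>45)&(h[...,2]>90)&(h[...,0]>8)&(h[...,0]<35)
    return Q[m],p[m]
E
python3 - <<'E'
from meas import *
for n in("top","side"):
    Q,_=ss(n,62,110)
    for k in range(-110,110,20):
        q=Q[(Q[:,1]>=k)&(Q[:,1]<k+20)]
        if len(q)>20:
            print(n,k+10,len(q),np.round(np.percentile(q[:,0],[2,50,98]),1),"z",np.round(np.percentile(q[:,2],[5,50,95]),1),"y",np.round(np.percentile(q[:,1],[1,99]),1))
E
```

```text
top 20 208 [-25.4  -4.6  18.5] z [93.1 96.  99.3] y [10.6 29.9]
top 40 208 [-25.2  -3.4  18.3] z [92.8 95.8 99. ] y [30.8 49.6]
top 60 206 [-24.9  -3.1  18.1] z [92.8 96.  98.6] y [50.1 69.7]
top 80 199 [-25.1  -3.1  18.3] z [92.7 95.5 99.2] y [70.4 89.6]
top 100 61 [-25.1  -4.1  17.8] z [78.2 94.1 97.7] y [90.2 93.6]
side -100 285 [-23.9  -2.   18.9] z [78.9 92.9 98.2] y [-98.4 -90.1]
side -80 290 [-24.2  -1.8  19.6] z [94.5 97.1 98.8] y [-89.8 -70.2]
side -60 279 [-23.6  -1.5  19.7] z [94.5 96.7 98.4] y [-69.8 -50.2]
side -40 255 [-24.   -1.2  19.9] z [94.8 96.6 98.7] y [-49.7 -30.4]
side -20 239 [-24.4  -1.9  20.1] z [93.7 96.3 98.3] y [-29.8 -10.3]
side 0 229 [-36.1  -3.2  30.4] z [ 92.1  96.3 102.2] y [-9.9  8.7]
side 20 26 [-24.5 -21.7  16.8] z [94.7 96.6 97.9] y [10.4 29.6]
side 40 31 [-23.8  -3.8   6.1] z [94.8 96.3 97.8] y [30.7 41. ]
```

```bash
python3 -m jog '[[0.2,0.3,0,0,0,0,0],[0.2,0.3,1,0,0,0,0],[0.2,0.3,2,0,0,0,0],[0.2,0.3,3,0,0,0,0],[0.2,0.3,3.7,0,0,0,0],[0.2,0.3,4,0,0,0,0],[0.2,0.3,4.2,0,0,0,0],[0.2,0.3,4.3,0,0,0,0],[0.2,0.3,4.3,0,0,0,0]]'
python3 - <<'E'
from meas import *
for n in("top","side"):
    Q,_=ss(n,45,62)
    for k in (-80,-40,40,80):
        q=Q[(Q[:,1]>=k-10)&(Q[:,1]<k+10)]
        if len(q)>20:print(n,k,len(q),np.round(np.percentile(q[:,0],[2,50,98]),1),"z",np.round(np.median(q[:,2]),1))
    print("y",np.round(np.percentile(Q[:,1],[.5,99.5]),1))
E
```

```text
time: 5.4
tcp_pos: [0.4168, -0.2791, 0.052]
eef_rot: [-2.703, -1.589, 0.017]
wrist_force: [-8.2, 5.7, 15.8]
width: 0.508
grasp_force: 63.3
top 40 192 [-22.9  -2.   19.9] z 53.7
top 80 184 [-22.9  -1.1  20.5] z 54.3
y [12.  93.9]
side -80 268 [-22.5  -0.2  21.1] z 53.6
side -40 243 [-22.   -0.4  21.5] z 53.7
side 40 26 [-21.9  -3.5   7.7] z 53.6
y [-96.9  37.2]
```

```bash
python3 -m jog '[[0,0,0,0,0,0,0.7],[0,0,0,0,0,0,0.9],[0,0,0,0,0,0,0.9],[0,0,0,0,0,0,0.9],[0,0,0,0,0,0,0.9],[0,0,-3,0,0,0,0.9],[0,0,-6,0,0,0,0.9],[0,0,-10,0,0,0,0.9],[0,0,-12,0,0,0,0.9],[0,0,-12,0,0,0,0.9]]'|head -2; python3 go.py 479.7 -53.1 120 -21.2
```

```text
time: 6.33
tcp_pos: [0.4216, -0.2816, 0.1773]
t6.33 shift cm [22.84 -6.05  5.53] turn [ 0.04  0.48 -7.91] w0.898
```

```bash
python3 -m jog '[[4,-1,1,0,0.5,-2,0.6],[8,-2.1,2,0,0.5,-4,0.6],[12,-3.2,3,0,0.5,-6,0.6],[16,-4.2,4,0,0.5,-7.9,0.6],[20,-5.3,5,0,0.5,-7.9,0.6],[22.3,-5.9,5.5,0,0.5,-7.9,0.6],[22.8,-6.05,5.5,0,0.5,-7.9,0.6],[22.8,-6.05,7,0,0.5,-7.9,0.6],[22.8,-6.05,10,0,0.5,-7.9,0.6],[22.8,-6.05,10,0,0.5,-7.9,0.6]]'|head -2; for i in 1; do python3 go.py 479.7 -53.1 18 -21.2; done
```

```text
time: 7.17
tcp_pos: [0.4721, -0.0502, 0.0648]
t7.17 shift cm [-0.01  0.89  4.67] turn [-0.93 -0.11  0.03] w0.599
```

```bash
python3 -m jog '[[0,0.3,1,0,0,0,0.6],[0,0.3,1,0,0,0,0.6],[0,0.3,1,0,0,0,0.6],[0,0.3,1,0,0,0,0.6]]'|head -2; python3 go.py 479.7 -53.1 18 -21.2
```

```text
time: 7.5
tcp_pos: [0.4794, -0.0525, 0.0611]
t7.50 shift cm [-0.06  0.08  4.31] turn [-0.4  -0.2  -0.04] w0.599
```

```bash
for i in 1 2 3; do python3 -m jog '[[0,0,0,0,0,0,0.6]]'>/dev/null; python3 go.py 479.7 -53.1 18 -21.2; done
```

```text
t7.58 shift cm [-0.07  0.08  4.32] turn [-0.38 -0.21 -0.03] w0.595
t7.67 shift cm [-0.08  0.1   4.3 ] turn [-0.4  -0.2  -0.02] w0.600
t7.75 shift cm [-0.08  0.13  4.27] turn [-0.42 -0.2  -0.02] w0.598
```

Steady when settled: it's lag, not noise.

```bash
python3 -m jog '[[0,0.1,1.5,-0.4,-0.2,0,0.6],[0,0.1,3,-0.4,-0.2,0,0.6],[0,0.1,4,-0.4,-0.2,0,0.6],[-0.1,0.1,4.3,-0.4,-0.2,0,0.6],[-0.1,0.1,4.3,-0.4,-0.2,0,0.6],[-0.1,0.1,4.3,-0.4,-0.2,0,0.6]]'|head -2;python3 go.py 479.7 -53.1 18 -21.2; python3 -m jog '[[0,0,0,0,0,0,0],[0,0,0,0,0,0,0],[0,0,0,0,0,0,0],[0,0,0,0,0,0,0],[0,0,0,0,0,0,0],[0,0,0,0,0,0,0],[0,0,0,0,0,0,0],[0,0,0,0,0,0,0]]'; python3 go.py 479.7 -53.1 18 -21.2
```

```text
time: 8.25
tcp_pos: [0.4789, -0.0531, 0.0173]
t8.25 shift cm [ 0.03  0.07 -0.07] turn [-0.1   0.01 -0.02] w0.601
time: 8.92
tcp_pos: [0.4798, -0.0532, 0.018]
eef_rot: [2.592, 1.775, 0.0]
wrist_force: [-0.6, 0.0, 6.1]
width: 0.217
grasp_force: 59.5
t8.92 shift cm [ 0.01 -0.01  0.  ] turn [ 0.02 -0.01 -0.01] w0.217
```

```bash
python3 -m jog '[[0,0,-3,0,0,0,0],[0,0,-6,0,0,0,0],[0,0,-10,0,0,0,0],[0,0,-12,0,0,0,0],[0,0,-12,0,0,0,0],[0,0,-12,0,0,0,0]]'|head -2; python3 go.py 436.5 -246.5 110 60.9
```

```text
time: 9.42
tcp_pos: [0.4803, -0.0533, 0.1388]
t9.42 shift cm [-19.6    2.9    2.87] turn [ 1.300e-01  7.000e-02 -8.211e+01] w0.219
```

```bash
python3 -m jog '[[-1.7,0.3,0,0,0,-7,0],[-3.4,0.5,0,0,0,-14,0],[-5.1,0.8,0,0,0,-21,0],[-6.8,1,0,0,0,-28,0],[-8.5,1.3,0,0,0,-35,0],[-10.2,1.5,0,0,0,-42,0],[-12,1.8,0.5,0,0,-49,0],[-13.7,2,1,0,0,-56,0],[-15.4,2.3,1.5,0,0,-63,0],[-17,2.5,2,0,0,-70,0],[-18.5,2.8,2.5,0,0,-77,0],[-19.6,2.9,2.9,0.1,0.1,-82.1,0]]'|head -2;  python3 -m jog '[[0,0,0,0,0,0,0],[0,0,0,0,0,0,0],[0,0,0,0,0,0,0]]'|head -2;python3 go.py 436.5 -246.5 71 60.9
python3 - <<'E'
from meas import *
for n in("top","side"):
    Q,_=ss(n,87,120)
    print(n,len(Q),np.round(np.percentile(Q,[1,50,99],axis=0),1).tolist())
    for k in (-30,30):
        q=Q[abs(Q[:,0]-k)<10]
        if len(q)>20:print(k,len(q),np.round(np.percentile(q[:,1],[2,50,98]),1),"z",np.round(np.median(q[:,2]),1))
E
python3 look.py b2
```

```text
time: 10.42
tcp_pos: [0.4335, -0.2466, 0.1054]
time: 10.67
tcp_pos: [0.4346, -0.2454, 0.107]
t10.67 shift cm [-0.24 -0.    3.6 ] turn [-0.   -0.33 -0.19] w0.219
top 96 [[-46.3, 41.1, 93.0], [0.3, 49.2, 108.3], [41.9, 50.9, 113.5]]
-30 34 [45.8 49.3 50.9] z 107.8
30 38 [42.2 48.3 50.6] z 108.6
side 499 [[-45.3, 20.1, 90.3], [13.5, 31.7, 108.0], [43.6, 50.4, 112.0]]
-30 134 [29.6 31.7 50. ] z 108.4
30 160 [29.1 31.8 49. ] z 108.5
```

View pics/b2.png

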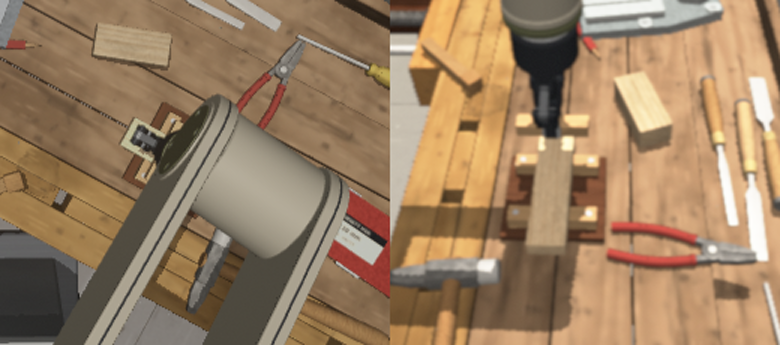

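The lath is held level and square over the far bearer. The readings agree, so I'll lower it with the correction.

```bash
python3 -m jog '[[-0.2,0,0.8,0,-0.3,-0.2,0],[-0.2,0,1.6,0,-0.3,-0.2,0],[-0.2,0,2.4,0,-0.3,-0.2,0],[-0.2,0,3,0,-0.3,-0.2,0],[-0.2,0,3.4,0,-0.3,-0.2,0],[-0.2,0,3.55,0,-0.3,-0.2,0],[-0.2,0,3.55,0,-0.3,-0.2,0],[-0.2,0,3.55,0,-0.3,-0.2,0]]';python3 go.py 436.5 -246.5 71 60.9
```

```text
time: 11.53
tcp_pos: [0.4368, -0.2473, 0.0725]
eef_rot: [0.784, 3.041, -0.001]
wrist_force: [0.7, -0.4, -0.8]
width: 0.214
grasp_force: 58.8
t11.53 shift cm [0.06 0.05 0.15] turn [-0.03  0.08  0.19] w0.214
```

```bash
python3 -m jog '[[0,0,0.1,0,0,0,0],[0,0,0.15,0,0,0,0],[0,0,0.2,0,0,0,0],[0,0,0.2,0,0,0,0]]'; python3 go.py 436.5 -246.5 71 60.9
```

```text
time: 11.87
tcp_pos: [0.437, -0.2474, 0.071]
eef_rot: [0.784, 3.04, -0.002]
wrist_force: [-0.5, 0.8, 3.4]
width: 0.215
grasp_force: 59.2
t11.87 shift cm [0.09 0.06 0.  ] turn [-0.04  0.13  0.19] w0.215
```

Contact (about 3 N). Release, rise and go to lath A.

```bash
python3 -m jog '[[0,0,0,0,0,0,0.5],[0,0,0,0,0,0,0.5],[0,0,0,0,0,0,0.5],[0,0,0,0,0,0,0.5],[0,0,-2,0,0,0,0.5],[0,0,-5,0,0,0,0.5],[0,0,-8,0,0,0,0.5],[0,0,-10,0,0,0,0.5],[0,0,-10,0,0,0,0.5],[0,0,-10,0,0,0,0.5]]'|head -2; python3 go.py 537.1 269.9 120 14.9;  python3 - <<'E'
from meas import *
for n in("top","side"):
    Q,_=ss(n,66,82)
    print(n,len(Q),np.round(np.percentile(Q,[1,50,99],axis=0),1).tolist())
E
```

```text
time: 12.7
tcp_pos: [0.4376, -0.2477, 0.1721]
t12.70 shift cm [16.33 50.13  5.08] turn [ 0.06  0.28 46.19] w0.494
top 251 [[-43.5, 30.0, 68.4], [-16.7, 41.0, 73.6], [45.2, 50.0, 77.4]]
side 480 [[-42.0, 28.0, 66.7], [2.0, 36.4, 72.9], [46.4, 49.4, 75.5]]
```

```bash
python3 -m jog '[[1.6,3.2,0,0,0,3,0.6],[3.2,6.4,0,0,0,6,0.6],[4.8,9.6,0,0,0,9,0.6],[6.3,12.7,0,0,0,12,0.6],[7.9,15.9,0,0,0,15,0.6],[9.5,19.1,0,0,0,18,0.6],[11,22.3,0,0,0,21,0.6],[11.7,26,0,0,0,25,0.6],[12.4,29.8,0,0,0,29,0.6],[13.1,33.6,0.5,0,0,33,0.6],[13.8,37.4,1,0,0,37,0.6],[14.5,41.2,1.5,0,0,41,0.6]]'|head -2;  python3 -m jog '[[0,0,0,0,0,0,0.6]]'|head -2;python3 go.py 537.1 269.9 60 14.9
```

```text
time: 13.8
tcp_pos: [0.508, 0.1854, 0.1529]
time: 13.88
tcp_pos: [0.5078, 0.1889, 0.1513]
t13.88 shift cm [6.59 5.56 9.12] turn [-0.2  -0.06  5.12] w0.602
```

```bash
python3 -m jog '[[2.2,1.8,2,-0.2,0,5.1,0.6],[4.4,3.7,4,-0.2,0,5.1,0.6],[6,5,6.5,-0.2,0,5.1,0.6],[6.6,5.6,8.5,-0.2,0,5.1,0.6],[6.6,5.6,9.1,-0.2,0,5.1,0.6],[6.6,5.6,9.1,-0.2,0,5.1,0.6],[6.6,5.6,9.1,-0.2,0,5.1,0.6]]'|head -2;python3 go.py 537.1 269.9 18 14.9
```

```text
time: 14.47
tcp_pos: [0.538, 0.2638, 0.0631]
t14.47 shift cm [0.62 0.07 4.51] turn [0.09 0.1  0.08] w0.598
```

```bash
python3 -m jog '[[0.5,0.1,1.5,0,0,0,0.6],[0.5,0.1,3,0,0,0,0.6],[0.5,0.1,4,0,0,0,0.6],[0.5,0.1,4.4,0,0,0,0.6],[0.5,0.1,4.4,0,0,0,0.6],[0.5,0.1,4.4,0,0,0,0.6]]'|head -2;python3 go.py 537.1 269.9 18 14.9; python3 -m jog '[[0,0,0,0,0,0,0],[0,0,0,0,0,0,0],[0,0,0,0,0,0,0],[0,0,0,0,0,0,0],[0,0,0,0,0,0,0],[0,0,0,0,0,0,0],[0,0,0,0,0,0,0],[0,0,0,0,0,0,0]]'; python3 go.py 537.1 269.9 18 14.9
```

```text
time: 14.97
tcp_pos: [0.5392, 0.2696, 0.0208]
t14.97 shift cm [ 0.08 -0.19  0.28] turn [0.28 0.07 0.06] w0.601
time: 15.63
tcp_pos: [0.5397, 0.2702, 0.0212]
eef_rot: [1.91, 2.489, 0.007]
wrist_force: [-1.1, -0.9, 6.8]
width: 0.216
grasp_force: 60.3
t15.63 shift cm [ 0.04 -0.26  0.32] turn [0.35 0.06 0.09] w0.216
```

```bash
python3 -m jog '[[0,0,-3,0,0,0,0],[0,0,-6,0,0,0,0],[0,0,-10,0,0,0,0],[0,0,-13,0,0,0,0],[0,0,-13,0,0,0,0],[0,0,-13,0,0,0,0]]'|head -2; python3 go.py 460 0 150 40; python3 go.py 397.7 -316.5 130 60.9
```

```text
time: 16.13
tcp_pos: [0.5399, 0.2706, 0.1531]
t16.13 shift cm [-24.07 -14.73   0.18] turn [  0.54   0.15 -25.  ] w0.219
t16.13 shift cm [-53.03 -28.95   2.06] turn [  0.52   0.26 -45.9 ] w0.219
```

```bash
python3 -m jog '[[-3.4,-2.1,0,0.5,0,-3,0],[-6.9,-4.2,0,0.5,0,-7,0],[-10.3,-6.3,0,0.5,0,-10,0],[-13.7,-8.4,0,0.5,0,-14,0],[-17.2,-10.5,0,0.5,0,-18,0],[-20.6,-12.6,0,0.5,0,-22,0],[-24.1,-14.7,0,0.5,0,-25,0],[-27.7,-16.5,0,0.5,0,-28,0],[-31.3,-18.3,0,0.5,0,-31,0],[-34.9,-20,0,0.5,0,-34,0],[-38.5,-21.8,0,0.5,0,-37,0],[-42,-23.5,0,0.5,0,-40,0]]'|head -2;  python3 -m jog '[[0,0,0,0,0,0,0]]'|head -2;python3 go.py 397.7 -316.5 115 60.9
```

```text
time: 17.13
tcp_pos: [0.4179, -0.1979, 0.1477]
time: 17.22
tcp_pos: [0.4173, -0.202, 0.1481]
t17.22 shift cm [ -4.98 -10.47   3.39] turn [-0.48 -0.06 -5.99] w0.216
```

```bash
python3 -m jog '[[-1.5,-3.2,0,-0.4,0,-3,0],[-3,-6.4,0,-0.4,0,-6,0],[-4.3,-9,1,-0.4,0,-6,0],[-5,-10.5,2,-0.4,0,-6,0],[-5,-10.5,3.4,-0.4,0,-6,0],[-5,-10.5,3.4,-0.4,0,-6,0],[-5,-10.5,3.4,-0.4,0,-6,0],[-5,-10.5,3.4,-0.4,0,-6,0]]'|head -2;python3 go.py 397.7 -316.5 74 60.9
python3 - <<'E'
from meas import *
for n in("top","side"):
    Q,_=ss(n,87,120)
    if len(Q):print(n,len(Q),np.round(np.percentile(Q,[1,50,99],axis=0),1).tolist())
    for k in (-30,30):
        q=Q[abs(Q[:,0]-k)<10]
        if len(q)>20:print(k,len(q),np.round(np.percentile(q[:,1],[2,50,98]),1),"z",np.round(np.median(q[:,2]),1))
E
```

```text
time: 17.88
tcp_pos: [0.4002, -0.3105, 0.1156]
t17.88 shift cm [-0.07 -0.65  4.16] turn [ 0.1  -0.06  0.12] w0.211
top 275 [[-45.8, -42.4, 96.8], [-20.2, -29.7, 114.9], [42.8, -22.5, 118.8]]
-30 102 [-41.5 -31.2 -22.9] z 115.4
30 90 [-41.2 -30.2 -22.9] z 114.8
side 544 [[-43.9, -48.7, 96.7], [16.3, -41.3, 114.2], [45.0, -23.5, 117.6]]
-30 145 [-44.5 -41.7 -23.7] z 113.8
30 187 [-44.4 -40.2 -24.7] z 114.4
```

```bash
python3 -m jog '[[0,-0.65,0.8,0,0,0,0],[0,-0.65,1.6,0,0,0,0],[0,-0.65,2.4,0,0,0,0],[0,-0.65,3,0,0,0,0],[0,-0.65,3.5,0,0,0,0],[0,-0.65,3.8,0,0,0,0],[0,-0.65,4,0,0,0,0],[0,-0.65,4,0,0,0,0],[0,-0.65,4,0,0,0,0]]';python3 go.py 397.7 -316.5 74 60.9;python3 - <<'E'
from meas import *
for n in("top","side"):
    Q,_=ss(n,64,85);Q=Q[Q[:,1]<0]
    if len(Q):print(n,len(Q),np.round(np.percentile(Q,[1,50,99],axis=0),1).tolist())
E
```

```text
time: 18.73
tcp_pos: [0.3974, -0.3172, 0.0762]
eef_rot: [0.787, 3.041, 0.002]
wrist_force: [-0.7, -0.3, -0.1]
width: 0.215
grasp_force: 59.5
t18.73 shift cm [0.01 0.07 0.22] turn [0.07 0.03 0.09] w0.215
top 224 [[-45.1, -49.3, 65.1], [-19.8, -38.2, 75.3], [43.6, -30.0, 79.9]]
side 409 [[-43.7, -60.9, 64.5], [17.3, -45.0, 74.9], [44.5, -30.2, 78.6]]
```

```bash
python3 -m jog '[[0,0,0.1,0,0,0,0],[0,0,0.2,0,0,0,0],[0,0,0.25,0,0,0,0],[0,0,0.25,0,0,0,0]]'|sed -n '2p;4p'; python3 -m jog '[[0,0,0,0,0,0,0.5],[0,0,0,0,0,0,0.5],[0,0,0,0,0,0,0.5],[0,0,0,0,0,0,0.5],[0,0,-2,0,0,0,0.5],[0,0,-5,0,0,0,0.5],[0,0,-8,0,0,0,0.5],[0,0,-11,0,0,0,0.5],[0,0,-11,0,0,0,0.5],[0,0,-11,0,0,0,0.5]]'|head -2; python3 go.py 587.7 -210.3 110 -9.2
```

```text
tcp_pos: [0.3975, -0.3173, 0.0742]
wrist_force: [-1.4, 0.8, 4.0]
time: 20.0
tcp_pos: [0.3984, -0.3184, 0.1861]
t20.00 shift cm [-11.27  18.63   7.67] turn [ 0.18  0.26 70.19] w0.500
```

```bash
python3 -m jog '[[-1.1,1.8,0,0,0,7,1],[-2.2,3.6,0,0,0,14,1],[-3.3,5.4,0,0,0,21,1],[-4.4,7.3,0,0,0,28,1],[-5.6,9.2,0,0,0,35,1],[-6.7,11,0,0,0,42,1],[-7.8,12.9,1,0,0,49,1],[-9,14.9,2,0,0,56,1],[-10.1,16.8,3,0,0,63,1],[-11,18.2,4,0.2,0.2,70.2,1],[-11.3,18.6,5,0.2,0.2,70.2,1],[-11.3,18.6,6,0.2,0.2,70.2,1]]'|head -2;  python3 -m jog '[[0,0,0,0,0,0,1],[0,0,0,0,0,0,1]]'|head -2;python3 go.py 587.7 -210.3 26 -9.2;python3 look.py b3
```

```text
time: 21.0
tcp_pos: [0.5862, -0.2083, 0.1215]
time: 21.17
tcp_pos: [0.5846, -0.2095, 0.1222]
t21.17 shift cm [-0.06  0.39  9.62] turn [-0.4  -0.14  0.13] w1.000
```

View pics/b3.png

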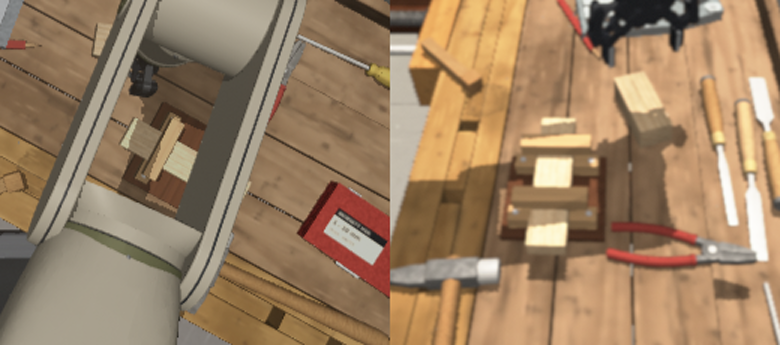

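Both laths lie across the board over the bearers (about (550,158) and (550,208) in the right half). The open gripper is above the block, so I'll descend.

```bash
python3 -m jog '[[-0.1,0.4,3,-0.4,-0.1,0,1],[-0.1,0.4,5.5,-0.4,-0.1,0,1],[-0.1,0.4,8,-0.4,-0.1,0,1],[-0.1,0.4,9.5,-0.4,-0.1,0,1],[-0.1,0.4,10.2,-0.4,-0.1,0,1],[-0.1,0.4,10.2,-0.4,-0.1,0,1],[-0.1,0.4,10.2,-0.4,-0.1,0,1]]'|head -2;python3 go.py 587.7 -210.3 20 -9.2; python3 -m jog '[[0,0,0,0,0,0,0],[0,0,0,0,0,0,0],[0,0,0,0,0,0,0],[0,0,0,0,0,0,0],[0,0,0,0,0,0,0],[0,0,0,0,0,0,0],[0,0,0,0,0,0,0],[0,0,0,0,0,0,0]]'; python3 go.py 587.7 -210.3 20 -9.2
```

```text
time: 21.85
tcp_pos: [0.5902, -0.2113, 0.0231]
t21.85 shift cm [ 0.06 -0.26  0.31] turn [ 0.26  0.02 -0.01] w1.000
time: 22.52
tcp_pos: [0.5909, -0.2112, 0.0236]
eef_rot: [2.389, 2.033, 0.005]
wrist_force: [-0.4, 0.3, 7.2]
width: 0.55
grasp_force: 63.2
t22.52 shift cm [ 0.04 -0.34  0.36] turn [ 0.34  0.04 -0.  ] w0.550
```

```bash
python3 -m jog '[[0,0,-3,0,0,0,0],[0,0,-6,0,0,0,0],[0,0,-10,0,0,0,0],[0,0,-13,0,0,0,0],[0,0,-13,0,0,0,0],[0,0,-13,0,0,0,0]]'|head -2; python3 go.py 417.1 -281.5 130 -29.1
```

```text
time: 23.02
tcp_pos: [0.5911, -0.2114, 0.1553]
t23.02 shift cm [ -9.7  -16.08   2.4 ] turn [ 5.30e-01 -1.00e-02  1.99e+01] w0.554
```

```bash
python3 -m jog '[[-1.4,-2.3,0,0.5,0,4,0],[-2.8,-4.6,0,0.5,0,8,0],[-4.2,-7,0,0.5,0,12,0],[-5.6,-9.3,0,0.5,0,16,0],[-7,-11.6,0,0.5,0,19.9,0],[-8.4,-13.9,0,0.5,0,19.9,0],[-9.3,-15.4,0.8,0.5,0,19.9,0],[-9.7,-16.1,1.6,0.5,0,19.9,0],[-9.7,-16.1,2.4,0.5,0,19.9,0],[-9.7,-16.1,2.4,0.5,0,19.9,0],[-9.7,-16.1,2.4,0.5,0,19.9,0]]'|head -2;python3 go.py 417.1 -281.5 96.6 -29.1
python3 - <<'E'
from meas import *
for n in("top","side"):
    Q,_=ss(n,122,155)
    for k in range(-55,60,15):
        q=Q[abs(Q[:,1]-k)<7.5]
        if len(q)>20:print(n,k,len(q),np.round(np.percentile(q[:,0],[2,50,98]),1),"z",np.round(np.median(q[:,2]),1))
    print("y",np.round(np.percentile(Q[:,1],[.5,99.5]),1))
E
```

```text
time: 23.93
tcp_pos: [0.415, -0.2796, 0.126]
t23.93 shift cm [-0.06  0.3   2.94] turn [-0.45 -0.03  0.01] w0.549
top 5 30 [-26.9 -14.8  19.9] z 138.4
top 20 186 [-26.   -3.3  20. ] z 139.1
top 35 185 [-25.7  -2.6  20.2] z 139.0
top 50 202 [-26.3  -4.   19.8] z 138.5
y [ 9.5 56. ]
side -55 280 [-24.5  -0.3  22.1] z 135.2
side -40 215 [-23.8  -0.7  22.6] z 139.6
side -25 199 [-23.8  -0.8  22.6] z 139.7
side -10 236 [-37.7   0.1  35.6] z 139.4
side 5 184 [-24.3  -2.1  25.2] z 139.7
side 20 132 [-24.6  -6.1  15.1] z 139.7
side 35 39 [-23.5  -9.5   5.6] z 139.2
y [-55.3  32. ]
```

```bash
python3 -m jog '[[0,0.2,0.5,-0.4,0,0,0],[0,0.2,1,-0.4,0,0,0],[0,0.2,1.6,-0.4,0,0,0],[0,0.2,2.1,-0.4,0,0,0],[0,0.2,2.5,-0.4,0,0,0],[0,0.2,2.8,-0.4,0,0,0],[0,0.2,2.8,-0.4,0,0,0],[0,0.2,2.8,-0.4,0,0,0]]';python3 go.py 417.1 -281.5 96.6 -29.1
```

```text
time: 24.7
tcp_pos: [0.4164, -0.2814, 0.0991]
eef_rot: [2.708, 1.591, 0.0]
wrist_force: [-0.1, 0.1, -0.5]
width: 0.553
grasp_force: 62.5
t24.70 shift cm [0.03 0.06 0.25] turn [ 0.06  0.01 -0.01] w0.553
```

```bash
python3 -m jog '[[0,0,0.1,0,0,0,0],[0,0,0.2,0,0,0,0],[0,0,0.28,0,0,0,0],[0,0,0.28,0,0,0,0]]'|sed -n '2p;4p'; python3 go.py 417.1 -281.5 96.6 -29.1
```

```text
tcp_pos: [0.4167, -0.2817, 0.0967]
wrist_force: [-0.3, 0.4, -1.1]
t25.03 shift cm [0.03 0.03 0.01] turn [ 0.11  0.02 -0.01] w0.550
```

```bash
python3 -m jog '[[0,0,0.1,0,0,0,0],[0,0,0.15,0,0,0,0],[0,0,0.15,0,0,0,0]]'|sed -n '2p;4p'; python3 go.py 417.1 -281.5 96.6 -29.1
```

```text
tcp_pos: [0.4168, -0.2817, 0.0966]
wrist_force: [-5.4, 3.2, 12.4]
t25.28 shift cm [0.03 0.01 0.  ] turn [ 0.12  0.03 -0.01] w0.551
```

Seated. Release, rise, then move aside to look.

```bash
python3 -m jog '[[0,0,-0.1,0,0,0,0.7],[0,0,-0.1,0,0,0,0.9],[0,0,-0.1,0,0,0,0.9],[0,0,-0.1,0,0,0,0.9],[0,0,-0.1,0,0,0,0.9],[0,0,-2,0,0,0,0.9],[0,0,-5,0,0,0,0.9],[0,0,-8,0,0,0,0.9],[0,0,-11,0,0,0,0.9],[0,0,-14,0,0,0,0.9],[0,0,-14,0,0,0,0.9]]'|head -2; python3 -m jog '[[3,0,0,0,0,0,0.9],[7,0,0,0,0,0,0.9],[11,0,0,0,0,0,0.9],[15,0,0,0,0,0,0.9],[19,0,0,0,0,0,0.9],[23,0,0,0,0,0,0.9],[27,0,0,0,0,0,0.9],[31,0,-1,0,0,0,0.9],[34,0,-1,0,0,0,0.9],[36,0,-1,0,0,0,0.9],[36,0,-1,0,0,0,0.9],[36,0,-1,0,0,0,0.9]]'; python3 look.py b4
python3 - <<'E'
from meas import *
p,d=imaging.grab_frame("top");W=cloud("top",d);d0=cloud("top",np.load("pics/top0.npy"))
for lo,hi,t in[(100,118,"block"),(64,82,"laths"),(45,61,"board")]:
  for n in("top","side"):
    Q,_=ss(n,lo,hi)
    for s in([0] if t!="laths" else[-1,1]):
        q=Q if s==0 else Q[Q[:,1]*s>0]
        if len(q)>10:
            r=cv2.minAreaRect(q[:,:2].astype(np.float32))
            print(t,n,len(q),np.round(np.percentile(q,[1,50,99],axis=0),1).tolist(),"rect",np.round([*r[0],*r[1],r[2]],1))
E
```

```text
time: 26.2
tcp_pos: [0.4188, -0.2834, 0.2423]
time: 27.2
tcp_pos: [0.5915, 0.034, 0.2442]
eef_rot: [2.706, 1.594, -0.001]
wrist_force: [-0.4, -0.6, -0.3]
width: 0.899
grasp_force: 0.0
block top 1307 [[-24.0, -54.0, 104.8], [-0.5, 0.9, 109.6], [22.9, 54.7, 113.7]] rect [-4.000e-01 -1.000e-01  1.108e+02  4.800e+01  9.000e+01]
block side 1419 [[-22.9, -56.0, 101.0], [1.1, -9.1, 109.3], [24.4, 53.3, 111.9]] rect [  0.5  -1.5 112.9  48.1  90. ]
laths top 191 [[-44.8, -50.0, 66.3], [-25.9, -39.5, 73.5], [43.8, -30.1, 77.4]] rect [ -0.4 -40.1  89.7  20.3   0.1]
laths top 205 [[-43.7, 30.2, 65.2], [0.4, 41.4, 73.4], [45.4, 55.1, 81.0]] rect [ 0.7 42.6 89.7 25.4  0.2]
laths side 383 [[-43.8, -56.0, 64.2], [8.1, -48.3, 73.3], [45.5, -6.7, 81.6]] rect [  0.8 -41.8  88.5  54.1  24.4]
laths side 214 [[-42.6, 26.0, 64.7], [29.1, 34.9, 73.1], [46.6, 48.8, 77.8]] rect [ 1.9 36.9 24.2 89.7 89.7]
board top 669 [[-32.9, -95.2, 48.1], [-1.2, 58.7, 53.7], [33.4, 93.6, 58.7]] rect [  0.7  -1.1 190.9  86.9  89. ]
board side 839 [[-39.5, -97.0, 46.0], [0.8, -69.7, 53.6], [43.5, 72.4, 60.7]] rect [  1.6  -2.8 190.   88.9  89.3]
```

View pics/b4.png

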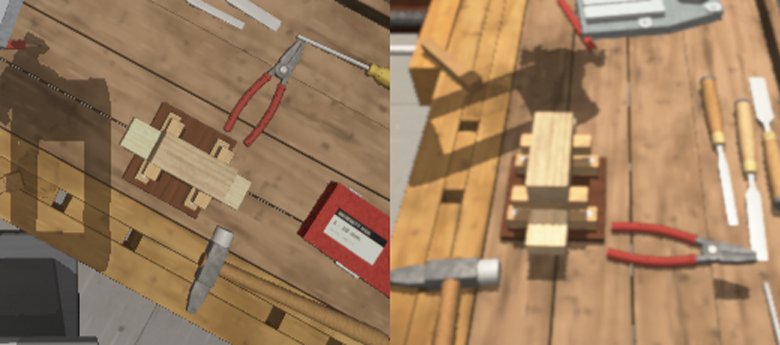

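The pile is square and within about 1.5 mm, with heights 53/73/109 mm as they should be. I'll back the tool off from the drill stand and hand in.

```bash
python3 -m jog '[[0,-3,0,0,0,0,0.9],[0,-6,0,0,0,0,0.9],[0,-9,0,0,0,0,0.9],[0,-10,0,0,0,0,0.9],[0,-10,0,0,0,0,0.9],[0,-10,0,0,0,0,0.9]]'|sed -n '1,2p;4p'; python3 -c "
from rig import workorder;print(workorder.job_done())"
```

```text
time: 28.15
tcp_pos: [0.5045, 0.0817, 0.2453]
wrist_force: [0.8, -0.7, 1.0]
the job is handed in; nothing more can be done
None
```

The board, the two laths and the block are stacked on the stand in the order asked, square and centred to within about 2 mm, and the job was handed in at 28 s; I didn't re-measure the bench dog, pliers and pencil afterwards, but no move went for them.

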